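# Cap the spice jar in the locking clamp and release it

### The arm

A 7-joint arm with a two-finger parallel gripper is mounted at the origin on the work surface. World frame = base frame: x ahead of the robot, y to its left, z up, the work surface at z = 0. Lengths are in mm, angles in rad, forces in N, time in s.
With the tool pointing down it reaches from about 400 to 875 mm from the base axis. Payload 4.4 kg.
Tool frame: the origin (TCP) lies on the mounting face of the last link; the fingertips stand 173 mm ahead of it and the grasp point (between the pads) lies 155 mm ahead of it; z points along the fingers, y is the line along which they close (so a half turn about z gives the same grasp; the last joint's range is limited). The gripper opens to 85 mm and grips with 20 to 120 N. Pads are 22 mm wide; open, the fingers measure 114 mm over their backs; the gripper's body (76 mm by 85 mm) begins 54 mm behind the grasp point. The pads swing forward as they close: fully open they stand 13 mm farther back than shut.
Start: joints at [1.191, 0.628, 0.038, 1.517, -0.027, 0.996, -0.02], TCP at [200.66, -618.265, 404.713] pointing down, gripper open.
Joint ranges: [-3.06, 3.06], [-0.37, 2.12], [-1.25, 1.32], [0.18, 2.47], [-1.1, 4.24], [0.23, 1.98], [-2.94, 2.94]. Speed limits (rad/s): [2.57, 2.57, 3.14, 3.14, 3.14, 3.14, 3.14].

### API

Orientations are given as [roll, pitch, yaw] about the fixed x, y, z axes, in that order (R = Rz(yaw) Ry(pitch) Rx(roll)).
In Python, from cell import * gives the robot as it stands. The module is installed in compiled form; this text tells all that it offers.
- The arm moves only by the tool jog_arm, never from a script. Its argument "steps" is a list of rows, each a list of 7 numbers: the opening, from -1 (shut) to 1 (fully open), so that 0 is half open, then the shift along the tool's x, y, z as a fraction of full scale, then the turn, a rotation vector about the tool's x, y, z as a fraction of full scale. A call has 1 to 10 rows; each row shifts and turns the commanded pose from where the row before left it, along the tool's axes as they then stand; what a row does not reach is not made up. Full scale, the value 1, is 500 mm for a shift and 2 rad for a turn. A row lasts 1/8 s, in which the tool goes at most 62.5 mm and 10.7 degrees, less where a joint would pass 70% of its speed; a pose out of reach is approached as far as the arm can. A call with a number of a shift or a turn outside -1 to 1 is refused whole. A call with a gripper value outside its range is refused whole. The fingers move at their own pace and stop on an object; the grip force is fixed at half the most. Time passes only in rows, so rows that do not move let the fingers close. It gives the time, the measured TCP pose, the force, the opening and the grip force at its end, in the units of the state.
- read_state(): the state, without advancing time (a new reading comes with each control period).
- get_image(name): name is "scene" or "top" or "wrist"; returns a dict with "pixels" (420x560x3 uint8, red, green, blue), "depth" (420x560 float32, mm along the optical axis (not along the pixel's ray), 0 where there is no reading), "vertical_fov" (degrees; the focal length in pixels is half the picture's height over the tangent of half this angle, whatever the lens; pixels are square), "cx", "cy" (the principal point, pixels), "R" (3x3) and "t" (3): a world point X has camera coordinates R X + t. Camera axes: x right, y down, z forward; pixel columns grow to the right and rows downward; lengths in mm; the calibration is good to about 2 mm. The wrist camera is an equidistant fisheye: a pixel r from the principal point sees the ray r / f radians off the axis. A picture is of the moment at which its call begins.
- finish_job(): hands the job in; it is judged then, once.
The state is a dict: "clock": time; "qpos": joint angles; "qd": joint speeds; "tau": joint torques, N m; "eef_pos": TCP position; "tool_rot": TCP orientation; "force": force on the tool from outside, world axes, zero at the start; "torque": the same for the moment, N m; "width": finger opening in mm; "gripper_force": force on a finger pad.
Only numpy, scipy, OpenCV 4.12 (cv2) and the standard library are available. Lean on these libraries where they do the work, as an engineer would, in place of code of your own. Each camera call takes 0.05 s, during which the arm holds its last target. There are 200 camera calls.

### The job

Use the locking clamp to press the green lid fully home on the glass spice jar: push the red handle down until it snaps past centre and stays locked by itself when you take your hand off, easing off as soon as it has snapped instead of leaning hard on it. Then flick the yellow release lever down, again without forcing it, so that the clamp springs open by itself (do not pull the handle up), and let go, leaving the jar standing in its nest with the lid home. Keep off the jar, and leave the shaker, citrus press and pan lid where they are.

Things in the scene. Friction and masses are not known exactly. Their poses are not given: they have to be found in the camera images.
- clamp: bench capping clamp, fixed: steel base plate 310 x 160 x 12 mm with two upright steel cheeks (142 mm high, 46 mm across) holding the jaw arm and handle. Origin on the counter straight below the handle's pivot (120 mm up). +x points to the jar, the red handle is on the -x side, the yellow release lever on the +y side, z up
- handle: the handle, swinging in the clamp's x-z plane. Origin on its pivot; it runs out along its own -x; its z points out of the upper face, the one to push down. Steel bar 14 x 10 mm, then a red grip 72 x 30 x 16 mm, 94 to 166 mm from the pivot. At the start it is raised 30 to 60 degrees, held by friction. Let go before centre it springs up. Over 22 N on it is forcing it
- handle_grip (a point): middle of the grip's upper face, 130 mm from the pivot. Pushed here the handle takes 1 N, then up to about 12 N in the last 40 mm, falling to nothing at centre, where it snaps some 5 mm down by itself, away from the finger, onto a hard stop: locked. Centre may lie anywhere from 8 degrees below level to 13 above (a hidden adjuster sets the handle's angle): feel for it
- release: the release lever, a rocker on a level axle 85 mm from the pivot on the handle's side, 95 mm above the counter. Origin on the axle in the handle's plane; axes as the clamp's at rest. Its yellow thumb paddle is 82 mm beside the handle's plane; pressed down, the other end lifts the locked handle past centre from below. Over 25 N on it is forcing it
- release_pad (a point): middle of the top of the yellow thumb paddle (36 x 36 x 8 mm), 101 mm above the counter at rest. After about 5 mm of free travel it takes 1 to 6 N; the clamp lets go after 7 to 15 mm (hard stop at 28 mm), then handle and jaw spring up in their own plane and the force drops. A spring brings the paddle back up
- jaw (a joint): turn of the jaw arm (rad), driven by the handle: 0 wide open, about 0.36 locked; about 0.17 or less after it has sprung open. Its spring-loaded rubber pad, 26 mm across, comes down on the jar's lid
- jar: empty glass spice jar, loose in the clamp's nest, 44 mm across, 88 mm tall without its lid; origin at the centre of its underside. The green lid is 43 mm across and 14 mm high
- cap (a joint): height of the jar's green push-on lid above fully home (m): 0 is home, 0.004 to 0.007 at the start. It is stiff: only the clamp should press it
- nest (a point): centre of the floor of the black ring (60 mm outside, 12 mm high) that the jar stands in, 112 mm from the pivot, 12 mm above the counter
- shaker_mid (a point): stainless salt shaker, loose bystander on the far side of the clamp, 48 mm across, 88 mm tall; point half-way up its axis
- press_mid (a point): yellow citrus press, loose bystander on the far side of the clamp, 92 mm across, 62 mm tall, with a short lug; point on its axis 30 mm up
- panlid_mid (a point): small aluminium pan lid with a black knob, loose bystander beyond the jar, 128 mm across, 38 mm tall with knob; point half-way up its axis
Things that resemble listed ones, but are neither listed nor needed, are in the scene too. What is shaped like the jar but blue is not meant.

How it is judged:
By the outcome, as a careful person would: the job done as asked, in the order asked, and still so for the second after the job is handed in, with the robot touching nothing.
It also fails if it takes over 61 s, if anything falls off the work surface, if the arm or the gripper's body presses on something with over 40 N, if the wrist force passes 120 N, or if a joint passes its speed limit or range.

## Working session

There is one attempt and no reset: what is moved stays moved. The work goes in short steps, Python scripts to look and compute and a tool call to move; the robot and the scene stay as the last step left them, time stands still between calls to the robot, and variables do not carry over. Pictures are saved under pics/ and viewed, at most 10 in all, crops included, and the job is handed in when it is done.

Besides the shell and the picture viewer there is one more tool, called after "Call:" as name(argument=value, ...) on one line, values as JSON. jog_arm: Moves the arm, as the interface text tells. Shift numbers are shares of 500 mm and turn numbers shares of 2 rad, none past 1 either way. Its arguments: {"type":"object","properties":{"steps":{"type":"array"}},"required":["steps"]}

```bash
mkdir -p pics; cat > h.py <<'E'
from cell import *
import numpy as np, cv2
def f(im): return 210/np.tan(np.radians(im["vertical_fov"]/2))
def pts(im):
    v,u=np.mgrid[:420,:560]; d=im["depth"]; F=f(im)
    c=np.stack([(u-im["cx"])/F*d,(v-im["cy"])/F*d,d],-1)
    return (c-np.array(im["t"]))@np.array(im["R"])
def ray(im,u,v):
    F=f(im); R=np.array(im["R"]); d=np.array([(u-im["cx"])/F,(v-im["cy"])/F,1])
    return -R.T@np.array(im["t"]), R.T@d
E
python3 - <<'E'
from h import *
a=get_image("scene");b=get_image("top")
np.save("scene.npy",a,allow_pickle=True);np.save("top.npy",b,allow_pickle=True)
for n,i in(("scene",a),("top",b)):
    cv2.imwrite(f"pics/{n}.png",cv2.resize(i["pixels"][:,:,::-1],(784,588)))
    print(n,(-np.array(i["R"]).T@i["t"]).round(),i["vertical_fov"])
s=read_state();print(s)
E
```

```text
scene [1174.  -66.  588.] 52.002915899682186
top [498. 120. 810.] 54.58056924273204
{'clock': 0.1, 'qpos': array([ 1.19119515,  0.62927024,  0.03843913,  1.51822767, -0.02695419,
        0.99626625, -0.02003885]), 'qd': array([ 0.00129244, -0.0021766 ,  0.00033317, -0.00170472, -0.00134932,
        0.00047522, -0.00123923]), 'tau': array([ 2.92120632e-03, -5.64533830e+01,  1.23047076e+00, -1.93974191e+01,
        1.12980188e-02,  5.45478018e-03,  3.49676350e-05]), 'eef_pos': array([ 200.59429554, -618.01992471,  403.8828317 ]), 'tool_rot': array([-3.13993968e+00,  5.14625685e-05,  3.13792759e-01]), 'force': array([-0.33816187, -0.0067166 , -0.73529914]), 'torque': array([0.00410817, 0.00209019, 0.03112419]), 'gripper_force': 0.0, 'width': 85.33097526194044}
```

View pics/scene.png

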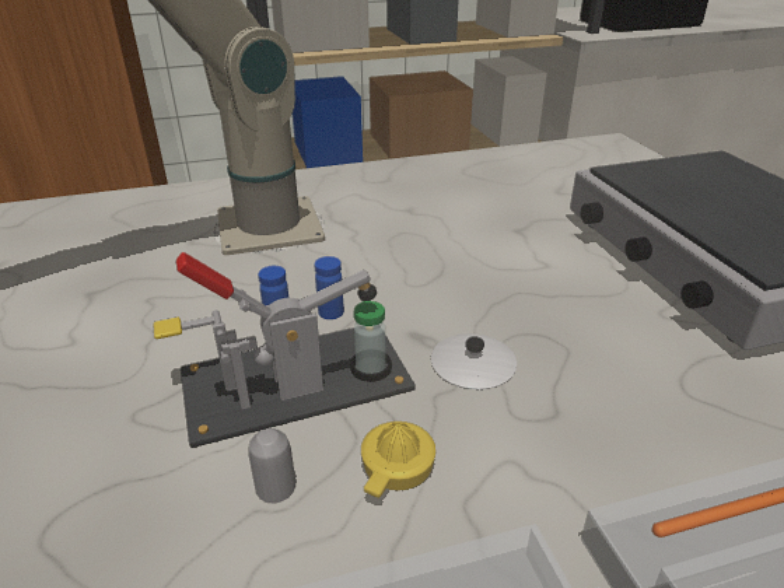

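View pics/top.png

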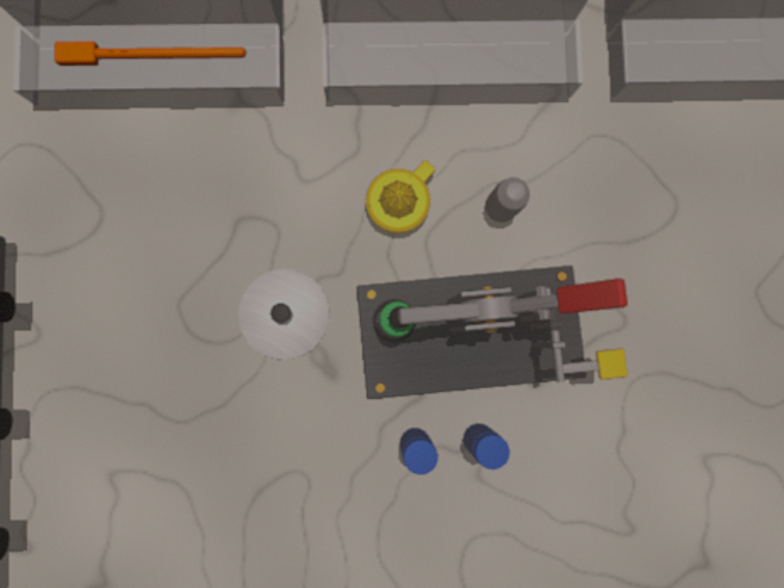

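The scene picture shows the red handle raised at (205,275), the yellow paddle at (167,327), the green lid at (369,313), and the clamp between them. The bystanders are the shaker (272,465), the citrus press (398,455) and the pan lid (475,360). In the top picture the handle is at (592,296) and the paddle at (612,363). The other yellow thing there, at (398,200), is the round press with its lug. The square at the end of the rocker, beside the handle, is the release. The blue jars at (420,455) and (488,448) are decoys.

```bash
python3 - <<'E'
from h import *
for n in("scene","top"):
    im=np.load(n+".npy",allow_pickle=True).item(); P=pts(im); h=cv2.cvtColor(im["pixels"],cv2.COLOR_RGB2HSV)
    H,S,V=[h[...,i].astype(int) for i in range(3)]
    for c,m in(("red",((H<6)|(H>174))&(S>150)&(V>60)),("yel",(H>22)&(H<34)&(S>150)&(V>90)),("grn",(H>50)&(H<80)&(S>120)&(V>50))):
        k,l,st,ce=cv2.connectedComponentsWithStats(m.astype(np.uint8))
        for i in range(1,k):
            if st[i,4]<60: continue
            er=cv2.erode((l==i).astype(np.uint8),np.ones((3,3)))>0
            q=P[er&(im["depth"]>0)]
            if len(q)<5: continue
            u,s,vt=np.linalg.svd(q-q.mean(0),full_matrices=False)
            print(n,c,ce[i].round(),st[i,4],"mean",q.mean(0).round(1),"axis",vt[0].round(3),"normal",vt[2].round(3),"min",np.percentile(q,2,0).round(),"max",np.percentile(q,98,0).round())
im=np.load("top.npy",allow_pickle=True).item()
# base plate corners (top picture, native px), z=12
for u,v in((358,287),(574,267),(593,380),(368,397)):
    o,d=ray(im,u*560/784,v*560/784); print((o+d*(12-o[2])/d[2]).round(1))
s=cv2.resize(im["pixels"][170:300,240:470,::-1],None,fx=3.4,fy=3.4,interpolation=cv2.INTER_CUBIC); cv2.imwrite("pics/crop.png",s)
E
```

```text
scene red [146. 197.] 562 mean [ 548.3 -112.   222. ] axis [ 0.022 -0.687  0.726] normal [0.461 0.651 0.603] min [ 536. -136.  196.] max [554. -88. 245.]
scene yel [120. 234.] 209 mean [ 463.3 -177.7  101.6] axis [ 0.463  0.886 -0.016] normal [ 0.006 -0.021 -1.   ] min [ 451. -193.   99.] max [ 476. -165.  104.]
scene yel [281. 321.] 924 mean [683.1  54.   35. ] axis [ 0.987 -0.098  0.125] normal [-0.157 -0.715  0.681] min [658.  39.  28.] max [719.  76.  64.]
scene grn [265. 223.] 87 mean [535.9  85.7 117. ] axis [ 0.067  0.996 -0.052] normal [-0.308  0.07   0.949] min [535.  79. 116.] max [538.  92. 118.]
top red [422. 211.] 897 mean [ 536.7 -109.   223.3] axis [-0.051  0.691 -0.721] normal [ 0.058 -0.719 -0.693] min [ 525. -132.  199.] max [548. -85. 245.]
top yel [285. 141.] 1534 mean [692.3  77.2  34.1] axis [-0.743  0.669  0.025] normal [ 0.01  -0.026  1.   ] min [652.  39.  27.] max [733. 118.  63.]
top yel [437. 259.] 364 mean [ 460.1 -177.7  101.6] axis [-0.985  0.174 -0.   ] normal [ 0.001  0.004 -1.   ] min [ 445. -192.   99.] max [ 474. -163.  104.]
top grn [279. 228.] 153 mean [520.1 102.6 117.3] axis [-0.997 -0.077 -0.004] normal [ 0.003 -0.087  0.996] min [506.  94. 116.] max [538. 107. 119.]
[570.6 137.8  12. ]
[ 592.3 -169.2   12. ]
[ 432.7 -188.    12. ]
[417.4 127.1  12. ]
```

View pics/crop.png

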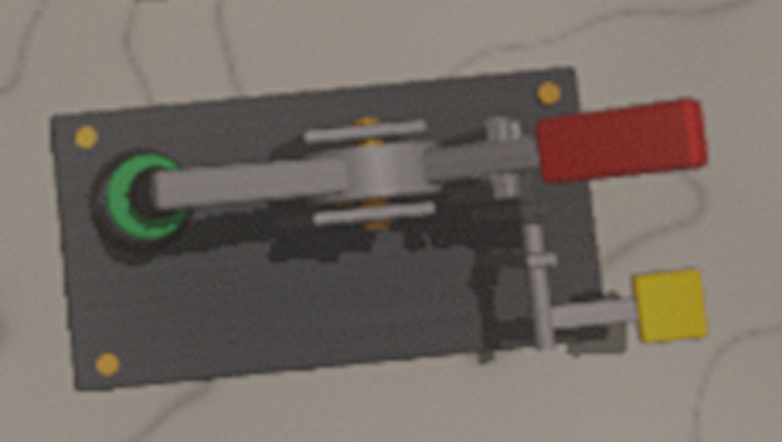

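The crop confirms it: the yellow square at (670,305), on the rocker beside the red grip at (625,140), is the release paddle. My estimates are a pivot at about (531,-22,120), the outward handle direction (0.066,-0.998), and the handle raised about 47°.

Call:
jog_arm(steps=[[-1,0,0,-0.04,0,0,0.062],[-1,0,0,-0.04,0,0,0.062],[-1,0.053,-0.072,0,0,0,0],[-1,0.053,-0.072,0,0,0,0],[-1,0.053,-0.072,0,0,0,0],[-1,0.053,-0.072,0,0,0,0],[-1,0.053,-0.072,0,0,0,0],[-1,0.053,-0.072,0,0,0,0],[-1,0.053,-0.072,0,0,0,0],[-1,0.053,-0.072,0,0,0,0]])

```text
clock: 1.35
eef_pos: [393.8, -315.6, 444.5]
tool_rot: [-3.141, 0.0, 0.066]
force: [0.1, -1.0, -0.2]
width: -0.1
gripper_force: 0.0
```

Call:
jog_arm(steps=[[-1,0.05,-0.068,0,0,0,0],[-1,0.05,-0.068,0,0,0,0],[-1,0.05,-0.068,0,0,0,0],[-1,0.05,-0.068,0,0,0,0],[-1,0.05,-0.068,0,0,0,0],[-1,0.03,-0.04,0,0,0,0],[-1,0,0,0,0,0,0],[-1,0,0,0,0,0,0]])

```text
clock: 2.35
eef_pos: [519.8, -119.2, 444.5]
tool_rot: [3.141, 0.001, 0.065]
force: [-0.4, -0.5, -1.3]
width: -0.5
gripper_force: 0.0
```

```bash
python3 - <<'E'
from h import *
s=read_state();print(s["eef_pos"],s["tool_rot"],s["force"])
a=get_image("scene");cv2.imwrite("pics/s2.png",cv2.resize(a["pixels"][140:310,60:330,::-1],None,fx=2.9,fy=2.9))
E
```

```text
[ 519.8368313  -119.2072708   444.47569765] [3.14089185e+00 1.18939125e-03 6.45688324e-02] [-0.41029829 -0.51873314 -1.28400602]
```

View pics/s2.png

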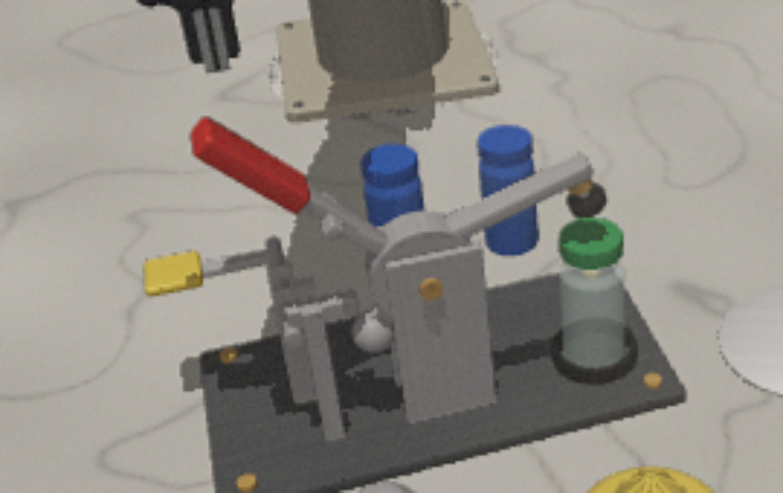

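The picture shows the shut fingers at (212,50), above and short of the red grip at (245,165); nothing has been touched. Next I line them up and come down close to the grip.

Call:
jog_arm(steps=[[-1,0.018,-0.024,0,0,0,0],[-1,0.018,-0.024,0,0,0,0],[-1,0,0,0.03,0,0,0],[-1,0,0,0.03,0,0,0],[-1,0,0,0,0,0,0],[-1,0,0,0,0,0,0]])

```text
clock: 3.15
eef_pos: [536.8, -93.4, 414.6]
tool_rot: [3.141, 0.0, 0.065]
force: [-0.0, 0.6, -0.1]
width: 0.0
gripper_force: 0.0
```

Call:
jog_arm(steps=[[-1,0,0,0.01,0,0,0],[-1,0,0,0.01,0,0,0],[-1,0,0,0.01,0,0,0],[-1,0,0.008,0.0086,0,0,0],[-1,0,0.008,0.0086,0,0,0],[-1,0,0.008,0.0086,0,0,0],[-1,0,0,0,0,0,0]])

```text
clock: 4.03
eef_pos: [537.6, -105.5, 386.5]
tool_rot: [3.142, 0.001, 0.065]
force: [0.2, -0.8, 0.4]
width: 0.0
gripper_force: 0.0
```

Call:
jog_arm(steps=[[-1,0,0.0072,0.0096,0,0,0],[-1,0,0.0072,0.0096,0,0,0],[-1,0,0.0072,0.0096,0,0,0],[-1,0,0.0072,0.0096,0,0,0],[-1,0,0,0,0,0,0]])

```text
clock: 4.65
eef_pos: [538.4, -119.7, 367.0]
tool_rot: [-3.141, 0.001, 0.065]
force: [-0.3, 0.3, 0.2]
width: 0.1
gripper_force: 0.0
```

```bash
python3 - <<'E'
from h import *
s=read_state();print(s["eef_pos"],s["force"])
a=get_image("scene");cv2.imwrite("pics/s3.png",cv2.resize(a["pixels"][140:310,60:330,::-1],None,fx=2.9,fy=2.9))
E
```

```text
[ 538.36275983 -119.68645727  367.02376333] [-0.25072787  0.3207819   0.21341707]
```

View pics/s3.png

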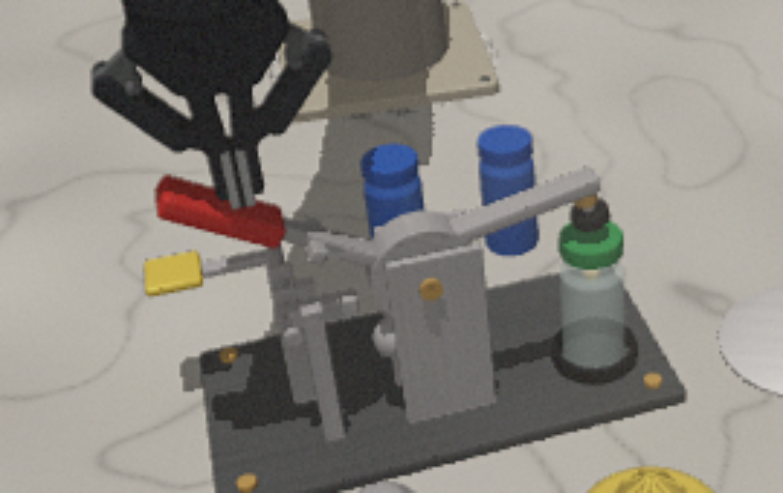

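The fingers, with their tips at (240,200), have brought the red grip down to about 25°, and the pad has reached the lid at (590,215). I'll keep pushing along the arc in small steps.

Call:
jog_arm(steps=[[-1,0,0.0032,0.006,0,0,0],[-1,0,0.0032,0.006,0,0,0],[-1,0,0.0032,0.006,0,0,0],[-1,0,0.0032,0.006,0,0,0],[-1,0,0,0,0,0,0]])

```text
clock: 5.32
eef_pos: [539.0, -125.9, 355.3]
tool_rot: [-3.141, 0.0, 0.066]
force: [0.1, 0.3, -0.6]
width: -0.1
gripper_force: 0.1
```

Call:
jog_arm(steps=[[-1,0,0.003,0.006,0,0,0],[-1,0,0.003,0.006,0,0,0],[-1,0,0,0,0,0,0]])

```text
clock: 5.7
eef_pos: [539.3, -128.7, 349.6]
tool_rot: [-3.141, -0.0, 0.066]
force: [-0.6, 0.8, 2.8]
width: -0.2
gripper_force: 1.5
```

Call:
jog_arm(steps=[[-1,0,0.002,0.006,0,0,0],[-1,0,0.002,0.006,0,0,0],[-1,0,0,0,0,0,0]])

```text
clock: 6.08
eef_pos: [539.5, -130.9, 344.6]
tool_rot: [3.141, -0.001, 0.066]
force: [-1.1, -0.4, 9.6]
width: 0.2
gripper_force: 4.6
```

Call:
jog_arm(steps=[[-1,0,0.001,0.004,0,0,0],[-1,0,0.001,0.003,0,0,0]])

```text
clock: 6.32
eef_pos: [539.6, -132.1, 341.7]
tool_rot: [3.141, -0.002, 0.066]
force: [-3.0, 1.0, 15.4]
width: 0.1
gripper_force: 7.2
```

Call:
jog_arm(steps=[[-1,0,0.001,0.003,0,0,0],[-1,0,0.001,0.003,0,0,0]])

```text
clock: 6.58
eef_pos: [539.6, -133.2, 338.9]
tool_rot: [3.141, -0.002, 0.065]
force: [-3.2, 0.2, 16.1]
width: -0.2
gripper_force: 7.5
```

Call:
jog_arm(steps=[[-1,0,0.001,0.003,0,0,0]])

```text
clock: 6.7
eef_pos: [539.7, -133.7, 337.5]
tool_rot: [3.141, -0.002, 0.065]
force: [-4.2, -0.2, 15.9]
width: 0.0
gripper_force: 7.5
```

Call:
jog_arm(steps=[[-1,0,0.001,0.003,0,0,0]])

```text
clock: 6.82
eef_pos: [539.7, -134.3, 336.0]
tool_rot: [3.14, -0.002, 0.065]
force: [-2.0, -1.2, 15.9]
width: 0.1
gripper_force: 7.5
```

Force is steady at about 16 N, so I keep going.

Call:
jog_arm(steps=[[-1,0,0.001,0.003,0,0,0],[-1,0,0.001,0.003,0,0,0]])

```text
clock: 7.08
eef_pos: [539.8, -135.3, 332.9]
tool_rot: [3.14, -0.002, 0.065]
force: [-3.3, -1.1, 15.5]
width: 0.2
gripper_force: 7.3
```

Call:
jog_arm(steps=[[-1,0,0.001,0.003,0,0,0],[-1,0,0.001,0.003,0,0,0]])

```text
clock: 7.32
eef_pos: [539.8, -136.4, 329.8]
tool_rot: [3.14, -0.002, 0.065]
force: [-2.4, -0.5, 13.4]
width: 0.1
gripper_force: 6.6
```

Call:
jog_arm(steps=[[-1,0,0.001,0.003,0,0,0],[-1,0,0.001,0.003,0,0,0]])

```text
clock: 7.58
eef_pos: [539.9, -137.3, 326.6]
tool_rot: [3.14, -0.002, 0.065]
force: [-2.8, -0.1, 11.8]
width: 0.1
gripper_force: 5.9
```

Force is now falling as it nears centre. From here I take single small rows.

Call:
jog_arm(steps=[[-1,0,0.001,0.003,0,0,0],[-1,0,0.001,0.003,0,0,0]])

```text
clock: 7.82
eef_pos: [539.9, -138.2, 323.3]
tool_rot: [3.141, -0.001, 0.065]
force: [-2.0, -0.3, 10.3]
width: -0.4
gripper_force: 4.9
```

Call:
jog_arm(steps=[[-1,0,0,0.003,0,0,0],[-1,0,0,0.003,0,0,0]])

```text
clock: 8.07
eef_pos: [539.9, -138.7, 320.1]
tool_rot: [3.14, -0.001, 0.065]
force: [-1.9, -2.2, 8.6]
width: 0.2
gripper_force: 4.3
```

Call:
jog_arm(steps=[[-1,0,0,0.003,0,0,0]])

```text
clock: 8.2
eef_pos: [539.9, -139.0, 318.6]
tool_rot: [3.139, -0.001, 0.065]
force: [-0.9, -2.5, 8.0]
width: 0.2
gripper_force: 3.6
```

Call:
jog_arm(steps=[[-1,0,0,0.003,0,0,0],[-1,0,0,0.003,0,0,0]])

```text
clock: 8.45
eef_pos: [539.9, -139.4, 315.4]
tool_rot: [3.139, -0.001, 0.065]
force: [-0.9, -3.0, 5.5]
width: -0.3
gripper_force: 2.6
```

Call:
jog_arm(steps=[[-1,0,0,0.003,0,0,0]])

```text
clock: 8.57
eef_pos: [540.0, -139.3, 313.7]
tool_rot: [3.139, -0.001, 0.065]
force: [-0.7, -3.8, 5.2]
width: 0.2
gripper_force: 2.3
```

Call:
jog_arm(steps=[[-1,0,0,0.003,0,0,0]])

```text
clock: 8.7
eef_pos: [540.0, -138.7, 312.0]
tool_rot: [3.14, -0.001, 0.065]
force: [-0.7, -1.3, 3.9]
width: 0.2
gripper_force: 1.6
```

Call:
jog_arm(steps=[[-1,0,0,0.003,0,0,0]])

```text
clock: 8.82
eef_pos: [540.0, -137.9, 310.1]
tool_rot: [3.141, -0.001, 0.066]
force: [0.3, -1.2, 2.7]
width: -0.2
gripper_force: 1.1
```

Call:
jog_arm(steps=[[-1,0,0,0.003,0,0,0]])

```text
clock: 8.95
eef_pos: [539.8, -137.4, 308.3]
tool_rot: [-3.141, 0.0, 0.066]
force: [0.6, -0.5, 1.3]
width: 0.3
gripper_force: 0.7
```

Call:
jog_arm(steps=[[-1,0,0,0.002,0,0,0]])

```text
clock: 9.07
eef_pos: [539.9, -137.4, 307.8]
tool_rot: [-3.141, -0.0, 0.066]
force: [-2.2, -1.4, 10.5]
width: 0.1
gripper_force: 5.1
```

Contact force jumped with almost no travel, which fits the hard stop. I ease off at once and look.

Call:
jog_arm(steps=[[-1,0,0,-0.006,0,0,0],[-1,0,0,0,0,0,0]])

```text
clock: 9.32
eef_pos: [539.7, -137.1, 310.4]
tool_rot: [-3.141, 0.001, 0.066]
force: [-0.5, -0.5, 0.2]
width: 0.0
gripper_force: 0.0
```

```bash
cat > look.py <<'E'
from h import *
import sys
s=read_state();print(s["clock"],s["eef_pos"],s["force"])
a=get_image("scene")
P=pts(a); h=cv2.cvtColor(a["pixels"],cv2.COLOR_RGB2HSV); H,S,V=[h[...,i].astype(int) for i in range(3)]
for c,m in(("red",((H<6)|(H>174))&(S>150)&(V>60)),("yel",(H>22)&(H<34)&(S>150)&(V>90)),("grn",(H>50)&(H<80)&(S>120)&(V>50))):
    m[:, 330:]=0; m[270:]=0
    q=P[(cv2.erode(m.astype(np.uint8),np.ones((3,3)))>0)&(a["depth"]>0)]
    if len(q)<5: continue
    u,_,vt=np.linalg.svd(q-q.mean(0),full_matrices=False); print(c,len(q),q.mean(0).round(1),vt[0].round(3),np.percentile(q,3,0).round(),np.percentile(q,97,0).round())
if len(sys.argv)>1: cv2.imwrite(f"pics/{sys.argv[1]}.png",cv2.resize(a["pixels"][140:310,60:330,::-1],None,fx=2.9,fy=2.9))
E
python3 look.py s4
```

```text
9.325 [ 539.66132859 -137.12009111  310.36495969] [-0.46931991 -0.45526432  0.15924598]
red 420 [ 550.2 -153.9  133.2] [ 0.02  -0.997  0.074] [ 537. -182.  126.] [ 557. -121.  138.]
yel 97 [ 462.1 -179.4  101.7] [0.22  0.975 0.026] [ 452. -193.  100.] [ 472. -167.  103.]
```

View pics/s4.png

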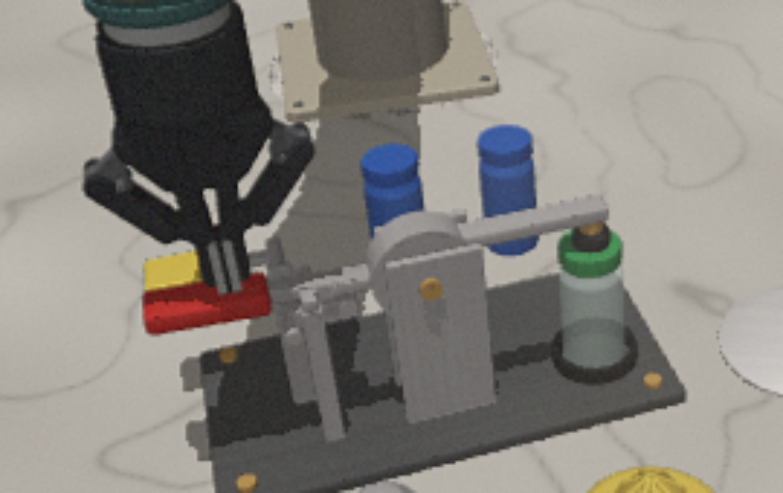

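With no force on the fingers, the red grip at (205,300) stays near level and the lid is pressed. I lift away and check that it holds by itself.

Call:
jog_arm(steps=[[-1,0,0,-0.01,0,0,0],[-1,0,0,-0.03,0,0,0],[-1,0,0,-0.05,0,0,0],[-1,0,0,-0.05,0,0,0],[-1,0,0,0,0,0,0],[-1,0,0,0,0,0,0]])

```text
clock: 10.12
eef_pos: [539.5, -137.6, 380.6]
tool_rot: [-3.141, 0.0, 0.066]
force: [-0.2, -0.3, -0.6]
width: -0.1
gripper_force: 0.0
```

```bash
python3 look.py
```

```text
10.125 [ 539.52733368 -137.64872855  380.56919243] [-0.19182977 -0.26275631 -0.56646084]
red 480 [ 548.9 -152.   133.6] [ 0.071 -0.996  0.054] [ 536. -182.  126.] [ 557. -121.  138.]
yel 97 [ 462.1 -179.1  101.8] [0.12  0.993 0.018] [ 452. -193.  100.] [ 473. -167.  103.]
grn 6 [535.5  79.5 111. ] [-0.201 -0.978 -0.048] [533.  73. 110.] [538.  93. 112.]
```

The handle holds by itself (z unchanged at 133.6) and the lid has gone down about 6 mm. Next is the yellow paddle: across at height, then down.

Call:
jog_arm(steps=[[-1,-0.054,0.024,0,0,0,0],[-1,-0.054,0.024,0,0,0,0],[-1,-0.054,0.022,0,0,0,0],[-1,0,0,0.05,0,0,0],[-1,0,0,0.05,0,0,0],[-1,0,0,0.05,0,0,0],[-1,0,0,0.03,0,0,0],[-1,0,0,0,0,0,0],[-1,0,0,0,0,0,0]])

```text
clock: 11.3
eef_pos: [461.6, -178.1, 291.1]
tool_rot: [3.141, -0.001, 0.066]
force: [1.0, -0.1, -0.6]
width: -0.1
gripper_force: 0.0
```

Tip at 118 mm. Down to the paddle at about 101 mm.

Call:
jog_arm(steps=[[-1,0,0,0.012,0,0,0],[-1,0,0,0.012,0,0,0],[-1,0,0,0.006,0,0,0],[-1,0,0,0.004,0,0,0],[-1,0,0,0,0,0,0]])

```text
clock: 11.92
eef_pos: [461.2, -178.0, 273.5]
tool_rot: [-3.142, 0.0, 0.066]
force: [-0.7, -0.2, 1.0]
width: -0.3
gripper_force: 0.2
```

Call:
jog_arm(steps=[[-1,0,0,0.004,0,0,0],[-1,0,0,0.004,0,0,0]])

```text
clock: 12.18
eef_pos: [461.3, -178.1, 269.6]
tool_rot: [3.141, -0.0, 0.066]
force: [0.2, -0.2, 1.1]
width: -0.0
gripper_force: 0.5
```

Call:
jog_arm(steps=[[-1,0,0,0.004,0,0,0]])

```text
clock: 12.3
eef_pos: [461.3, -178.1, 267.5]
tool_rot: [3.141, -0.0, 0.066]
force: [0.5, -1.6, 0.2]
width: 0.1
gripper_force: 0.5
```

Call:
jog_arm(steps=[[-1,0,0,0.003,0,0,0],[-1,0,0,0.003,0,0,0]])

```text
clock: 12.55
eef_pos: [461.3, -178.1, 265.0]
tool_rot: [3.141, -0.0, 0.066]
force: [-1.6, -0.2, 7.8]
width: 0.3
gripper_force: 4.3
```

Call:
jog_arm(steps=[[-1,0,0,0.003,0,0,0],[-1,0,0,0.003,0,0,0]])

```text
clock: 12.8
eef_pos: [461.3, -177.9, 261.8]
tool_rot: [-3.142, -0.0, 0.066]
force: [-0.3, -0.3, 1.8]
width: 0.0
gripper_force: 0.6
```

```bash
python3 look.py
```

```text
12.8 [ 461.29148463 -177.88122945  261.79397572] [-0.30443126 -0.2575958   1.7578792 ]
red 531 [ 547.8 -151.1  142.3] [ 0.065 -0.99   0.127] [ 533. -181.  133.] [ 557. -120.  148.]
```

Force has dropped and the handle is rising. Wait one row, then look.

Call:
jog_arm(steps=[[-1,0,0,0,0,0,0]])

```text
clock: 12.98
eef_pos: [461.3, -177.9, 261.5]
tool_rot: [-3.141, 0.0, 0.066]
force: [-0.6, 0.0, 1.5]
width: 0.0
gripper_force: 0.5
```

```bash
python3 look.py
```

```text
12.975 [ 461.31180476 -177.88575206  261.48271141] [-0.5576067   0.00593159  1.51159525]
red 505 [ 547.9 -129.1  202.8] [ 0.025 -0.817  0.576] [ 534. -156.  182.] [ 555. -101.  221.]
yel 36 [ 474.3 -178.    86.3] [0.054 0.976 0.211] [ 462. -191.   82.] [ 478. -166.   91.]
```

It has sprung open. Now I lift straight up off the paddle and back away towards the robot, clear of the handle plane.

Call:
jog_arm(steps=[[-1,0,0,-0.01,0,0,0],[-1,0,0,-0.03,0,0,0],[-1,0,0,-0.06,0,0,0],[-1,-0.03,0.03,-0.06,0,0,0],[-1,-0.04,0.06,-0.06,0,0,0],[-1,-0.04,0.06,-0.06,0,0,0],[-1,0,0.06,0,0,0,0],[-1,0,0,0,0,0,0],[-1,0,0,0,0,0,0],[-1,0,0,0,0,0,0]])

```text
clock: 14.28
eef_pos: [413.5, -285.2, 401.6]
tool_rot: [-3.141, 0.0, 0.068]
force: [-0.1, -0.0, 0.0]
width: -0.1
gripper_force: 0.0
```

```bash
python3 look.py s5
```

```text
14.275 [ 413.4893423  -285.17849885  401.56233546] [-0.13553804 -0.04435029  0.01771489]
red 483 [ 548.2 -128.9  202.9] [ 0.025 -0.814  0.58 ] [ 535. -154.  182.] [ 555. -101.  221.]
yel 129 [ 462.8 -178.4  101.8] [ 0.375  0.927 -0.019] [ 450. -194.  100.] [ 477. -165.  103.]
grn 16 [535.   82.1 110.8] [0.285 0.958 0.018] [530.  74. 110.] [539.  96. 112.]
```

View pics/s5.png

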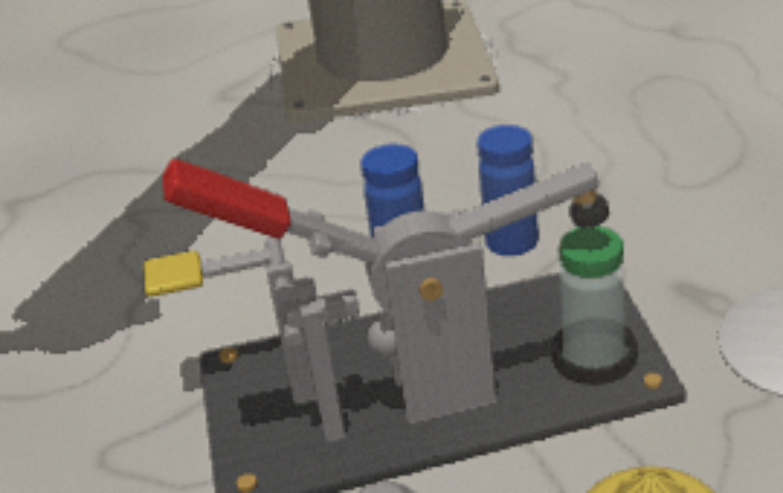

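The clamp is open: the handle is at (225,200) and the paddle is back up at (172,272). The jar stands in its nest at (592,310) with the green lid down at (590,252), and the robot is clear. I hand it in.

```bash
python3 -c "
from cell import *
print(finish_job())"
```

```text
the job is handed in; nothing more can be done
None
```

The job is handed in: the clamp locked by itself and pressed the lid home (it dropped about 6 mm), then sprang open when I pressed the release, leaving the jar standing in its nest; the push peaked at about 16 N on the handle (limit 22) and the highest I read on the paddle was about 8 N (limit 25).

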